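# Set the reveal of an inset cabinet door with a gap gauge

### The job

The cabinet door lies in its face frame with its hinge screws still slack. Press the blade of the wide gap gauge straight down into the gap between the frame and the door's free edge (the side without hinges), about halfway along, until the collar rests on the wood, so that the blade holds the gap open at its own thickness. Leave the gauge standing there, and leave the slim gauge where it lies.

Things in the scene. Friction and masses are not known exactly. Their poses are not given: they have to be found in the camera images.
- wide_gauge: Wide gap gauge, loose, lying flat, about 110 g. Along its x, centred on y and at z = 13 mm: black handle x -45..45, 30 wide (y), 26 thick (z); steel collar x 45..51, 34 wide, 26 thick; flat steel blade x 51..71, 30 wide, 5 thick for 10 mm, then tapering evenly on both faces to 2 at the tip. Origin: middle of the handle's underside; x points to the tip, z up as it lies.
- wide_gauge_tip (a point): Middle of the wide gauge's blade tip edge; 71 mm from the body origin along x and 13 mm along z.
- wide_gauge_collar (a point): Middle of the face of the wide gauge's collar that the blade comes out of (the depth stop); 20 mm behind the tip.
- slim_gauge: The slim gauge, not wanted: same build, smaller: handle 60 x 14 x 14, collar 16 wide, blade 35 long and 12 wide. Origin: middle of the handle's underside, x towards the tip. It may lie on either side of the frame, the wide gauge on the other.
- frame: Walnut face frame lying flat, face up, on a thin black mat; it does not move. Outer 290 (x) x 336 (y), 22 thick, face 25 mm above the table; stiles 40 wide, rails 45, opening 210 x 246. Origin: under the centre, on the table. x points across the door from the free-edge stile (near the robot) to the hinge stile (two steel hinges, far side), y along the stiles, z up.
- stile_edge (a point): On the frame: upper inner edge of the free-edge stile, halfway along; the gap starts here and runs towards frame +x. Frame coordinates (-105, 0, 25) mm.
- door_edge (a point): On the door: upper edge of its free edge, halfway along, the other side of the gap. Gap = distance from stile_edge, 3.4 to 4.4 mm at the start, 22 mm deep, square edges. Door 200 (x) x 240 (y) x 22, its face level with the frame's; centre panel 110 x 150 sunk 10 mm.
- door (a joint): How far the door has slid in frame +x, towards its hinges, in m: the gap at the free edge is 3 mm plus this (range 0 to 7 mm). The slack door slides stiffly (about 4 N) and stays where it is left; it cannot tip or lift.
Things that resemble listed ones, but are neither listed nor needed, are in the scene too. Leave any green or red look-alike of the wide_gauge alone.

How it is judged:
By the outcome, as a careful person would: the job done as asked, in the order asked, and still so for the second after the job is handed in, with the robot touching nothing.
It also fails if it takes over 64 s, if anything falls off the work surface, if the arm or the gripper's body presses on something with over 40 N, if the wrist force passes 120 N, or if a joint passes its speed limit or range.

### The arm

A 7-joint arm with a two-finger parallel gripper is mounted at the origin on the work surface. World frame = base frame: x ahead of the robot, y to its left, z up, the work surface at z = 0. Lengths are in mm, angles in rad, forces in N, time in s.
With the tool pointing down it reaches from about 425 to 975 mm from the base axis. Payload 16.7 kg.
Tool frame: the origin (TCP) lies at the very end of the fingers, on their centre line; the grasp point (between the pads) lies 19 mm behind it; z points along the fingers, y is the line along which they close (so a half turn about z gives the same grasp; the last joint's range is limited). The gripper opens to 85 mm and grips with 20 to 120 N. Pads are 22 mm wide; open, the fingers measure 114 mm over their backs; the gripper's body (76 mm by 85 mm) begins 54 mm behind the grasp point. The pads swing forward as they close: fully open they stand 13 mm farther back than shut.
Start: joints at [-1.252, 0.426, 0.074, 1.606, -0.034, 1.111, -0.067], TCP at [304.974, 602.135, 231.302] pointing down, gripper open.
Joint ranges: [-2.85, 2.85], [-0.5, 2.14], [-1.23, 1.37], [0.21, 2.46], [-1.02, 4.16], [0.16, 2.05], [-2.73, 2.73]. Speed limits (rad/s): [1.89, 1.89, 2.39, 2.39, 3.01, 3.01, 3.01].

### API

Orientations are given as a unit quaternion [w, x, y, z].
In Python, from workcell import r gives the robot as it stands.
- The arm moves only by the tool drive_tool, never from a script. Its argument "moves" is one flat list of numbers, 4 for each row, row after row: the shift along the tool's x, y, z in cm, then the turn about the tool's z in rad. In form: [dx, dy, dz, twist, dx, dy, dz, twist, ...]. A call has 1 to 5 rows; each row shifts and turns the commanded pose from where the row before left it, along the tool's axes as they then stand; what a row does not reach is not made up. A row lasts 1/12 s, in which the tool goes at most 41.7 mm and 7.16 degrees, less where a joint would pass 70% of its speed; a pose out of reach is approached as far as the arm can. A call is refused whole if a number of a shift passes 4.17 or a number of a turn 0.125, either way. A call with a gripper value outside its range is refused whole. "fingers" is the finger opening in cm, from 0 to 8.54, set as the call begins (left out, the last holds). The fingers move at their own pace and stop on an object; "squeeze" is the grip in N (left out, the last holds). Time passes only in rows, so rows that do not move let the fingers close. It gives the time, the measured TCP pose, the force, the opening and the grip force at its end, in the units of the state.
- r.sense(): the state, without advancing time (a new reading comes with each control period).
- r.capture(name): name is "side" or "top" or "wrist"; returns the picture (480x640x3 uint8, red, green, blue); there is no depth.
- r.get_calibration(name): a dict with "mtx" (3x3 intrinsics, pixels), "D" ([k1, k2, p1, p2, k3] as OpenCV has them; the pictures are not rectified), "extrinsics" (4x4, takes a point from world to camera coordinates). Camera axes: x right, y down, z forward; pixel columns grow to the right and rows downward; lengths in mm; the calibration is good to about 2 mm. A picture is of the moment at which its call begins: read the wrist's pose just before it. get_calibration takes no time and is no camera call; for the wrist camera it gives the pose at the moment of the call.
- r.sign_off(): hands the job in; it is judged then, once.
The state is a dict: "clock": time; "joints": joint angles; "dq": joint speeds; "joint_torque": joint torques, N m; "tool_pos": TCP position; "eef_rot": TCP orientation; "contact_force": force on the tool from outside, world axes, zero at the start; "wrist_torque": the same for the moment, N m; "opening": opening from 0.0 (shut) to 1.0 (fully open); "grasp_force": force on a finger pad.
Only numpy, scipy, OpenCV 4.12 (cv2) and the standard library are available. Lean on these libraries where they do the work, as an engineer would, in place of code of your own. Each camera call takes 0.05 s, during which the arm holds its last target. There are 200 camera calls.

## Working session

There is one attempt and no reset: what is moved stays moved. The work goes in short steps, Python scripts to look and compute and a tool call to move; the robot and the scene stay as the last step left them, time stands still between calls to the robot, and variables do not carry over. Pictures are saved under pics/ and viewed, at most 10 in all, crops included, and the job is handed in when it is done.

Besides the shell and the picture viewer there is one more tool, called after ">>>" as name(argument=value, ...) on one line, values as JSON. drive_tool: Moves the arm, as the interface text tells. Its arguments: {"type":"object","properties":{"moves":{"type":"array"},"fingers":{"type":"number"},"squeeze":{"type":"number"}},"required":["moves"]}

```bash
mkdir -p pics; ls; python3 - <<'E'
from workcell import r
import cv2,numpy as np
np.set_printoptions(precision=3,suppress=True)
s=r.sense();print(s)
a=r.capture("top");b=r.capture("side")
cv2.imwrite("pics/top1.png",a[:,:,::-1]);cv2.imwrite("pics/side1.png",b[:,:,::-1])
for n in("top","side","wrist"):print(n,r.get_calibration(n))
E
```

```text
pics
{'clock': 0.0, 'joints': array([-1.252,  0.427,  0.074,  1.607, -0.034,  1.111, -0.067]), 'dq': array([-0.001, -0.001, -0.003,  0.001, -0.001, -0.001,  0.   ]), 'joint_torque': array([ -0.002, -94.982,   3.76 , -46.353,   0.019,   0.01 ,  -0.   ]), 'tool_pos': array([304.819, 601.784, 230.597]), 'eef_rot': array([-0.   ,  0.232,  0.973, -0.001]), 'contact_force': array([ 0.234,  0.417, -0.177]), 'wrist_torque': array([0.026, 0.039, 0.032]), 'grasp_force': 0.0, 'opening': 0.9997257796986253}
top {'mtx': array([[558.553,   0.   , 319.386],
       [  0.   , 558.553, 234.012],
       [  0.   ,   0.   ,   1.   ]]), 'D': array([0.037, 0.   , 0.   , 0.   , 0.   ]), 'extrinsics': array([[  -0.01 ,   -1.   ,    0.001,   54.172],
       [  -0.99 ,    0.009,   -0.143,  566.646],
       [   0.143,   -0.002,   -0.99 , 1144.993],
       [   0.   ,    0.   ,    0.   ,    1.   ]])}
side {'mtx': array([[471.329,   0.   , 319.956],
       [  0.   , 471.329, 237.194],
       [  0.   ,   0.   ,   1.   ]]), 'D': array([-0.022,  0.   ,  0.   ,  0.   ,  0.   ]), 'extrinsics': array([[   0.773,   -0.634,   -0.018, -382.159],
       [  -0.47 ,   -0.554,   -0.687,  342.521],
       [   0.426,    0.539,   -0.726, 1009.422],
       [   0.   ,    0.   ,    0.   ,    1.   ]])}
wrist {'mtx': array([[403.701,   0.   , 325.59 ],
       [  0.   , 403.701, 245.707],
       [  0.   ,   0.   ,   1.   ]]), 'D': array([0.002, 0.   , 0.   , 0.   , 0.   ]), 'extrinsics': array([[   0.452,    0.892,   -0.001, -673.289],
       [   0.849,   -0.43 ,    0.307,  -40.039],
       [   0.273,   -0.14 ,   -0.952,  380.471],
       [   0.   ,    0.   ,    0.   ,    1.   ]])}
```

View pics/top1.png

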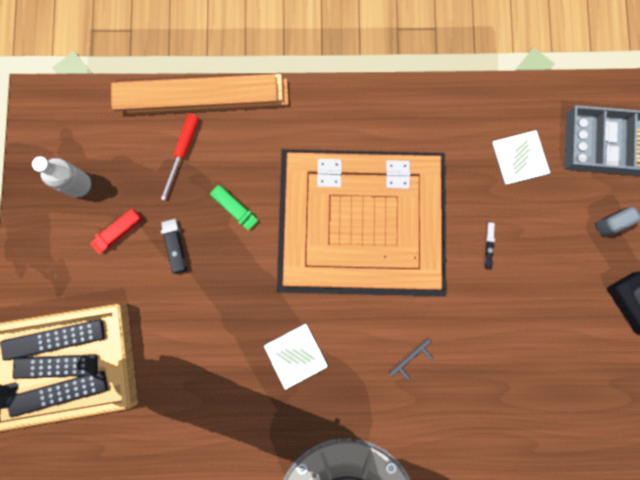

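View pics/side1.png

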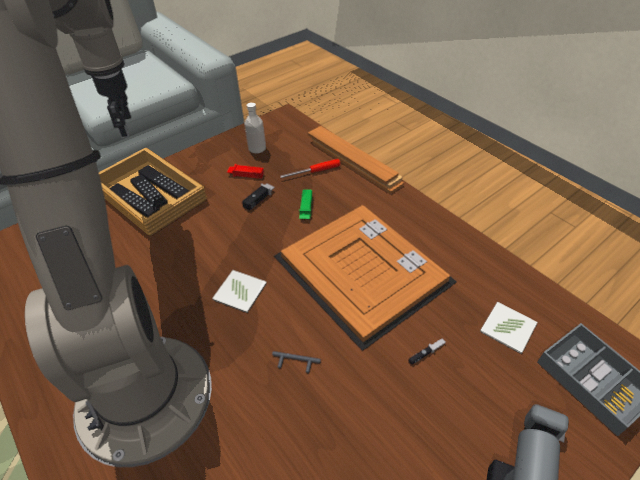

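The top view shows four gauge-like things:
- Black, with a steel blade, at (174,247).
- Red, at (116,230).
- Green, at (234,207).
- A small black one at (490,245).

The wide gauge should be the black one at (174,247). It is larger than the small black one (slim, on the other side of the frame) and isn't red or green. The free-edge stile is the lower side of the frame (row ~280), since the hinges are at the top. I'll confirm with one enlarged crop and measure.

```bash
cat > h.py <<'E'
import numpy as np,cv2
from workcell import r
from scipy.spatial.transform import Rotation as R
np.set_printoptions(precision=2,suppress=True)
def ray(cal,px,z):
    "pixels -> world points on plane height z"
    px=np.float64(px).reshape(-1,1,2)
    n=cv2.undistortPoints(px,cal["mtx"],cal["D"]).reshape(-1,2)
    E=cal["extrinsics"];Rm=E[:3,:3];c=-Rm.T@E[:3,3]
    d=np.c_[n,np.ones(len(n))]@Rm
    return c+d*((z-c[2])/d[:,2])[:,None]
def proj(cal,P):
    E=cal["extrinsics"]
    return cv2.projectPoints(np.float64(P).reshape(-1,1,3),cv2.Rodrigues(E[:3,:3])[0],E[:3,3],cal["mtx"],cal["D"])[0].reshape(-1,2)
def tool():
    s=r.sense();q=s["eef_rot"];return s,R.from_quat(np.r_[q[1:],q[0]]).as_matrix()
def to_tool(target,yaw_of_y=None):
    "shift in cm along the tool axes to a target TCP (mm); turn (rad) to bring tool y to a world heading"
    s,M=tool();d=M.T@(np.array(target)-s["tool_pos"])/10
    t=None
    if yaw_of_y is not None:
        cur=np.arctan2(M[1,1],M[0,1]);t=-((yaw_of_y-cur+np.pi/2)%np.pi-np.pi/2)
    return d,t
E
python3 - <<'E'
from h import *
a=cv2.imread("pics/top1.png");c=a[180:300,80:270];d=a[180:300,440:540]
cv2.imwrite("pics/crop1.png",np.hstack([cv2.resize(c,None,fx=2.7,fy=2.7,interpolation=2),cv2.resize(d,None,fx=2.7,fy=2.7,interpolation=2)]))
cal=r.get_calibration("top")
print(ray(cal,[[174,247],[490,245]],26)); print(ray(cal,[[283,151],[443,154],[280,291],[445,294]],3))
E
```

```text
[[ 544.19  359.48   26.  ]
 [ 542.04 -315.5    26.  ]]
[[ 760.87  128.18    3.  ]
 [ 750.27 -228.91    3.  ]
 [ 449.15  134.81    3.  ]
 [ 439.51 -220.49    3.  ]]
```

View pics/crop1.png

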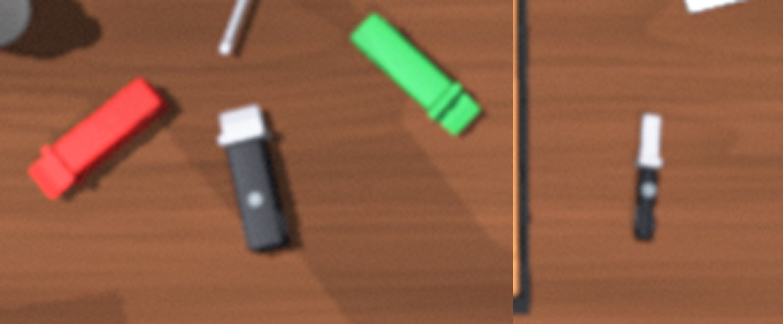

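The crop shows a black-handled gauge with a short, wide steel blade, tip at top px (169,220) and tail at (179,270). That matches the wide gauge. The slim gauge is on the right with a thin blade. Next I'll move over it for a wrist view.

```bash
python3 - <<'E'
from h import *
cal=r.get_calibration("top")
tip=ray(cal,[169.3,220],15)[0];tail=ray(cal,[179.3,270.4],20)[0];d=tip-tail
print(tip,tail,np.linalg.norm(d[:2]),np.arctan2(d[1],d[0]))
h=np.arctan2(d[1],d[0])
u=np.array([np.cos(h),np.sin(h),0])
g=tail+11*u
s,M=tool();print(M)
w=r.get_calibration("wrist");E=w["extrinsics"];print("cam in tool",M.T@(-E[:3,:3].T@E[:3,3]-s["tool_pos"]),"axes\n",M.T@E[:3,:3].T)
print(g,to_tool([g[0],g[1],200],h+np.pi/2))
E
```

```text
[604.67 374.1   15.  ] [494.51 348.37  20.  ] 113.11706179343919 0.22943110895445976
[[-0.89  0.45 -0.  ]
 [ 0.45  0.89 -0.  ]
 [-0.   -0.   -1.  ]]
cam in tool [  78.5    -0.98 -142.84] axes
 [[-0.   -0.95 -0.31]
 [ 1.   -0.   -0.  ]
 [ 0.   -0.31  0.95]]
[505.23 350.87  20.  ] (array([-29.22, -13.33,   3.09]), np.float64(-0.6982581954068836))
```

>>> drive_tool(moves=[-3.65, -1.67, 0.3, 0, -3.65, -1.67, 0.3, 0, -3.65, -1.67, 0.3, 0, -3.65, -1.67, 0.3, 0, -3.65, -1.67, 0.3, 0])

```text
clock: 0.52
tool_pos: [430.8, 443.4, 216.0]
eef_rot: [-0.0, 0.232, 0.973, -0.0]
contact_force: [0.9, 0.9, -0.2]
opening: 1.0
grasp_force: 0.0
```

>>> drive_tool(moves=[-3.65, -1.67, 0.3, 0, -3.65, -1.67, 0.3, 0, -3.65, -1.67, 0.3, 0, 0, 0, 0, -0.12, 0, 0, 0, -0.12])

```text
clock: 0.93
tool_pos: [506.7, 348.1, 206.9]
eef_rot: [0.0, 0.114, 0.993, -0.001]
contact_force: [-1.2, 1.1, -0.4]
opening: 1.002
grasp_force: 0.0
```

>>> drive_tool(moves=[0, 0, 0, -0.12, 0, 0, 0, -0.12, 0, 0, 0, -0.12, 0, 0, 0, -0.1, 0, 0, 0, 0])

```text
clock: 1.35
tool_pos: [505.0, 350.7, 207.0]
eef_rot: [-0.0, -0.118, 0.993, -0.0]
contact_force: [0.2, 0.8, 0.4]
opening: 0.997
grasp_force: 0.0
```

```bash
python3 - <<'E'
from h import *
s,M=tool();w=r.get_calibration("wrist")
a=r.capture("wrist");cv2.imwrite("pics/w1.png",a[:,:,::-1]);np.save("w1.npy",w,allow_pickle=True)
print(s["clock"],s["tool_pos"],M)
E
```

```text
1.35 [505.02 350.75 207.01] [[-0.97 -0.23 -0.  ]
 [-0.23  0.97 -0.  ]
 [ 0.   -0.   -1.  ]]
```

View pics/w1.png

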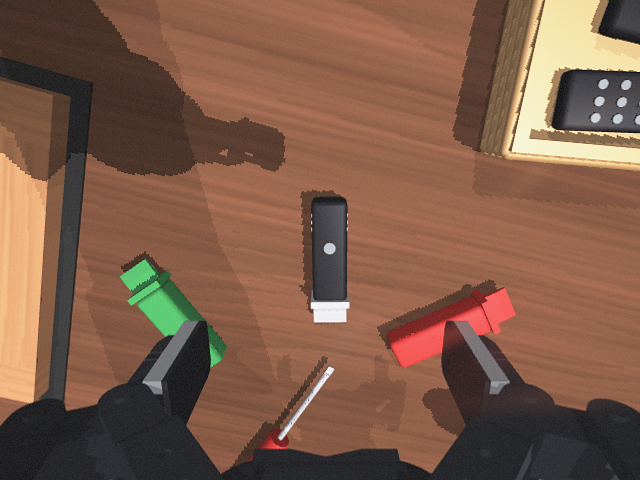

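The wrist view shows the gauge's tail end at (329,198), the collar front at about (330,308) and the blade tip at (330,322). It's aligned with the gripper and has nothing within reach of the fingers.

```bash
python3 - <<'E'
from h import *
w=np.load("w1.npy",allow_pickle=True).item()
tail=ray(w,[329,198],25)[0];tip=ray(w,[330,322],14)[0]
L=ray(w,[[312,250],[348,250]],24);print("width",np.linalg.norm(L[0]-L[1]))
d=tip-tail;print(tail,tip,np.linalg.norm(d[:2]),np.arctan2(d[1],d[0]))
u=d[:2]/np.linalg.norm(d[:2])
# side edges for direction
e=ray(w,[[311,295],[312,205],[347,295],[347,205]],20);print(np.arctan2(*(e[0]-e[1])[1::-1]),np.arctan2(*(e[2]-e[3])[1::-1]))
org=tip[:2]-71*u
for off in (-34,):
  g=org+off*u;print("grasp",g,to_tool([g[0],g[1],40],np.arctan2(u[1],u[0])+np.pi/2))
E
```

```text
width 30.63123510676715
[489.51 349.04  25.  ] [604.82 378.15  14.  ] 118.9280089566029 0.2472878984419471
0.21486158520990065 0.25232023231177736
grasp [503.01 352.45] (array([ 0.15,  0.21, 16.7 ]), np.float64(-0.01795050207336568))
```

>>> drive_tool(moves=[0.2, 0.2, 4.0, -0.01, 0, 0, 4.0, 0, 0, 0, 4.0, 0, 0, 0, 4.0, 0, 0, 0, 3.0, 0], fingers=6.0)

```text
clock: 1.82
tool_pos: [501.6, 351.7, 14.3]
eef_rot: [-0.001, -0.118, 0.993, -0.001]
contact_force: [0.5, -0.4, -0.0]
opening: 0.705
grasp_force: 0.0
```

>>> drive_tool(moves=[0, 0, 1.2, 0, 0, 0, 0, 0, 0, 0, 0, 0, 0, 0, 0, 0, 0, 0, 0, 0])

```text
clock: 2.23
tool_pos: [503.8, 353.4, 7.5]
eef_rot: [0.001, -0.12, 0.993, 0.001]
contact_force: [-0.3, -0.0, 1.7]
opening: 0.705
grasp_force: 0.0
```

>>> drive_tool(moves=[0, 0, 0, 0, 0, 0, 0, 0, 0, 0, 0, 0, 0, 0, 0, 0, 0, 0, 0, 0], fingers=2.6, squeeze=20)

```text
clock: 2.65
tool_pos: [503.1, 352.9, 6.4]
eef_rot: [0.001, -0.12, 0.993, 0.0]
contact_force: [-2.9, -2.3, 11.1]
opening: 0.347
grasp_force: 20.2
```

>>> drive_tool(moves=[0, 0, 0, 0, 0, 0, 0, 0, 0, 0, 0, 0, 0, 0, 0, 0, 0, 0, 0, 0])

```text
clock: 3.07
tool_pos: [503.1, 352.9, 6.4]
eef_rot: [0.001, -0.12, 0.993, 0.0]
contact_force: [-1.7, -1.2, 10.6]
opening: 0.347
grasp_force: 20.2
```

>>> drive_tool(moves=[0, 0, -1.0, 0, 0, 0, -1.5, 0, 0, 0, -1.5, 0, 0, 0, -1.5, 0, 0, 0, 0, 0])

```text
clock: 3.48
tool_pos: [504.0, 353.3, 63.7]
eef_rot: [0.002, -0.12, 0.993, 0.001]
contact_force: [1.2, -0.7, -1.7]
opening: 0.349
grasp_force: 20.4
```

>>> drive_tool(moves=[0, 0, -2.0, 0, 0, 0, -2.0, 0, 0, 0, -2.0, 0, 0, 0, 0, 0, 0, 0, 0, 0])

```text
clock: 3.9
tool_pos: [503.1, 352.8, 121.3]
eef_rot: [0.001, -0.12, 0.993, 0.001]
contact_force: [-0.1, 0.8, -1.3]
opening: 0.346
grasp_force: 20.4
```

```bash
python3 - <<'E'
from h import *
s,M=tool();w=r.get_calibration("wrist")
a=r.capture("wrist");b=r.capture("side")
p=proj(r.get_calibration("side"),s["tool_pos"])[0].astype(int);print(p)
c=b[max(p[1]-70,0):p[1]+80,max(p[0]-100,0):p[0]+100]
cv2.imwrite("pics/w2.png",np.hstack([cv2.resize(a,(400,300)),cv2.resize(c,(400,300))])[:,:,::-1])
E
```

```text
[242 175]
```

View pics/w2.png

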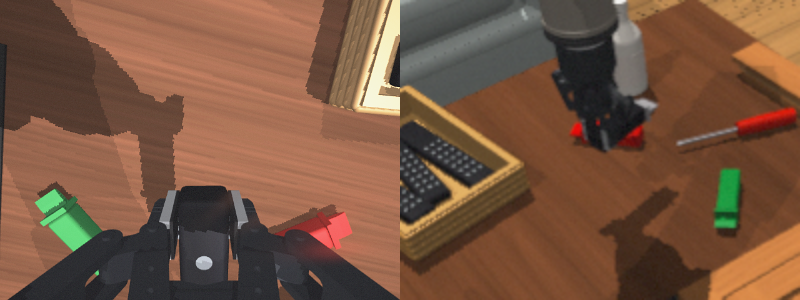

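The gauge stayed rigid in the grip, lying horizontal and pointing forward, so I have to pivot it by contact. I'll use the frame's fixed left outer side as a wall near x≈500, clear of the green look-alike. First I'll turn it to point at that wall.

>>> drive_tool(moves=[0, 0, 0, 0.123, 0, 0, 0, 0.123, 0, 0, 0, 0.123, 0, 0, 0, 0.123, 0, 0, 0, 0.123])

```text
clock: 4.42
tool_pos: [502.2, 352.0, 119.1]
eef_rot: [-0.001, 0.189, 0.982, -0.001]
contact_force: [0.3, -1.1, -1.2]
opening: 0.346
grasp_force: 20.5
```

>>> drive_tool(moves=[0, 0, 0, 0.123, 0, 0, 0, 0.123, 0, 0, 0, 0.123, 0, 0, 0, 0.123, 0, 0, 0, 0.123])

```text
clock: 4.83
tool_pos: [502.2, 352.0, 119.1]
eef_rot: [-0.0, 0.477, 0.879, -0.001]
contact_force: [-0.7, -0.0, -1.0]
opening: 0.35
grasp_force: 20.4
```

>>> drive_tool(moves=[0, 0, 0, 0.123, 0, 0, 0, 0.123, 0, 0, 0, 0.123, 0, 0, 0, 0.123, 0, 0, 0, 0.123])

```text
clock: 5.25
tool_pos: [502.2, 352.1, 119.2]
eef_rot: [0.0, 0.721, 0.693, -0.001]
contact_force: [0.5, 0.1, -1.7]
opening: 0.346
grasp_force: 20.4
```

```bash
python3 - <<'E'
from h import *
s,M=tool();print(s["clock"],s["tool_pos"],s["joints"],M)
print(to_tool([500,260,120],-0.025))
a=cv2.imread("pics/top1.png");cv2.imwrite("pics/crop2.png",cv2.resize(a[140:305,270:455],None,fx=3.6,fy=3.6,interpolation=2))
E
```

```text
5.25 [502.2  352.06 119.17] [-1.07  0.48  0.47  1.87 -0.28  0.86 -0.5 ] [[ 0.04  1.   -0.  ]
 [ 1.   -0.04 -0.  ]
 [-0.   -0.   -1.  ]]
(array([-9.21,  0.14, -0.07]), np.float64(-0.014176900636547307))
```

View pics/crop2.png

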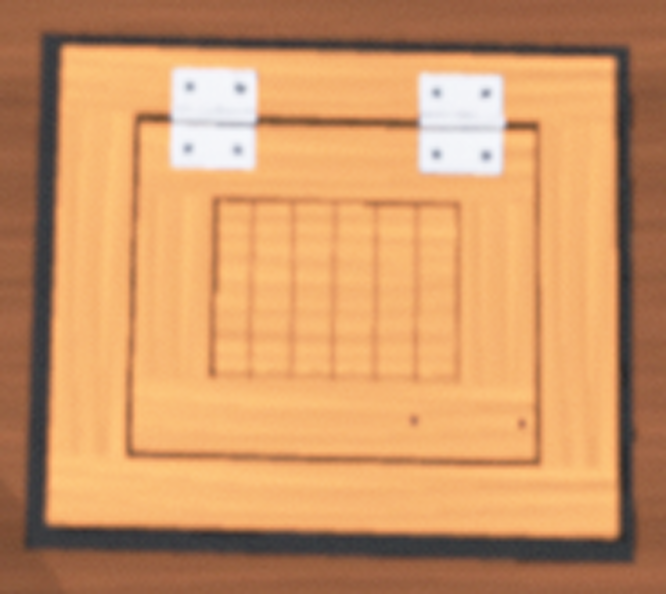

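The crop shows the free-edge gap running from crop (130,455) to (540,462). Its middle is at about top px (363,267).

>>> drive_tool(moves=[-3.1, 0, 0, 0, -3.1, 0.1, 0, 0, -3.0, 0, 2.0, 0, 0, 0, 4.0, 0, 0, 0, 3.0, 0])

```text
clock: 5.67
tool_pos: [500.2, 258.3, 28.5]
eef_rot: [0.0, 0.72, 0.694, -0.0]
contact_force: [0.4, 0.3, -1.2]
opening: 0.345
grasp_force: 20.4
```

>>> drive_tool(moves=[0, 0, 1.8, 0, -0.5, 0, 0, 0, -0.5, 0, 0, 0, -0.5, 0, 0, 0, 0, 0, 0, 0])

```text
clock: 6.08
tool_pos: [500.7, 244.1, 13.3]
eef_rot: [0.0, 0.719, 0.695, 0.0]
contact_force: [-0.3, -0.4, -0.8]
opening: 0.349
grasp_force: 20.5
```

>>> drive_tool(moves=[-0.5, 0, 0, 0, -0.5, 0, 0, 0, -0.4, 0, 0, 0, 0, 0, 0, 0])

```text
clock: 6.42
tool_pos: [500.2, 232.6, 13.2]
eef_rot: [-0.0, 0.719, 0.695, 0.001]
contact_force: [-0.3, 7.1, 0.5]
opening: 0.345
grasp_force: 20.6
```

>>> drive_tool(moves=[0.4, 0, 0, 0, 0, 0, 0.6, 0, -0.5, 0, 0, 0, -0.1, 0, 0, 0, 0, 0, 0, 0])

```text
clock: 6.83
tool_pos: [500.2, 231.9, 6.5]
eef_rot: [-0.0, 0.718, 0.696, 0.002]
contact_force: [0.4, 13.2, 0.8]
opening: 0.347
grasp_force: 20.8
```

>>> drive_tool(moves=[-0.05, 0, -0.4, 0, -0.05, 0, -0.5, 0, -0.1, 0, -0.5, 0, -0.1, 0, -0.4, 0, 0, 0, 0, 0])

```text
clock: 7.25
tool_pos: [500.0, 227.1, 24.7]
eef_rot: [0.0, 0.719, 0.695, 0.001]
contact_force: [1.1, 5.6, -1.1]
opening: 0.346
grasp_force: 20.5
```

```bash
cat > look.py <<'E'
import sys
from h import *
s,M=tool();a=r.capture("wrist");b=r.capture("side")
p=proj(r.get_calibration("side"),s["tool_pos"])[0].astype(int);print(p)
c=b[p[1]-60:p[1]+60,p[0]-80:p[0]+80]
cv2.imwrite(sys.argv[1],np.hstack([cv2.resize(a,(400,300)),cv2.resize(c,(400,300),interpolation=2)])[:,:,::-1])
E
python3 look.py pics/w3.png
```

```text
[270 224]
```

View pics/w3.png

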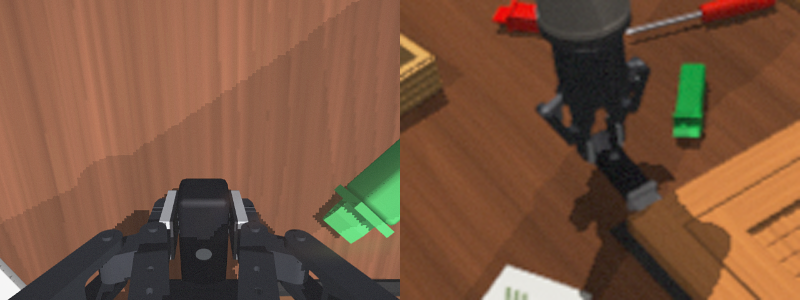

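The gauge still points at the wall, and the side crop suggests it has begun to tilt. I'll continue the arc.

>>> drive_tool(moves=[-0.2, 0, -0.7, 0, -0.25, 0, -0.7, 0, -0.3, 0, -0.7, 0, -0.35, 0, -0.65, 0, -0.35, 0, -0.6, 0])

```text
clock: 7.77
tool_pos: [498.9, 211.4, 58.3]
eef_rot: [-0.0, 0.719, 0.695, -0.0]
contact_force: [-0.2, 2.3, -2.6]
opening: 0.345
grasp_force: 20.1
```

>>> drive_tool(moves=[-0.4, 0, -0.55, 0, -0.4, 0, -0.5, 0, -0.4, 0, -0.5, 0, 0, 0, 0, 0])

```text
clock: 8.1
tool_pos: [498.9, 199.2, 74.3]
eef_rot: [0.0, 0.719, 0.695, 0.0]
contact_force: [-1.2, 0.9, -1.0]
opening: 0.345
grasp_force: 20.4
```

```bash
python3 look.py pics/w4.png
```

```text
[274 217]
```

View pics/w4.png

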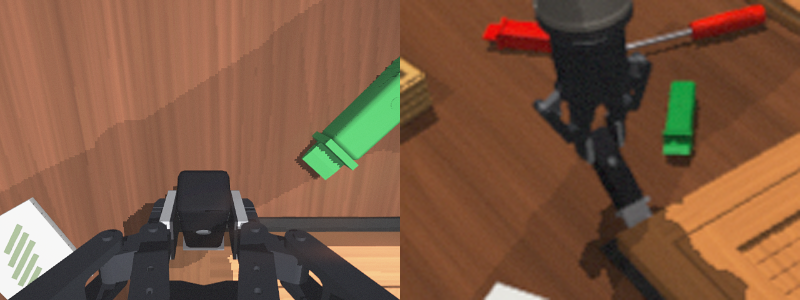

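The gauge is now tilted at about 45°, with the blade tip low against the frame side. I'll keep following the arc.

>>> drive_tool(moves=[-0.7, 0, -0.2, 0, -0.7, 0, -0.5, 0, -0.8, 0, -0.45, 0, -0.8, 0, -0.4, 0, 0, 0, 0, 0])

```text
clock: 8.62
tool_pos: [498.0, 169.1, 89.4]
eef_rot: [0.0, 0.719, 0.695, 0.0]
contact_force: [0.3, 0.2, -0.3]
opening: 0.344
grasp_force: 20.6
```

>>> drive_tool(moves=[-0.4, 0, -0.2, 0, -0.4, 0, -0.15, 0, -0.5, 0, -0.15, 0, -0.4, 0, -0.1, 0, 0, 0, 0, 0])

```text
clock: 9.03
tool_pos: [497.1, 152.2, 95.0]
eef_rot: [0.0, 0.719, 0.695, -0.0]
contact_force: [1.1, 1.9, -0.8]
opening: 0.346
grasp_force: 20.9
```

```bash
python3 look.py pics/w5.png
```

```text
[283 221]
```

View pics/w5.png

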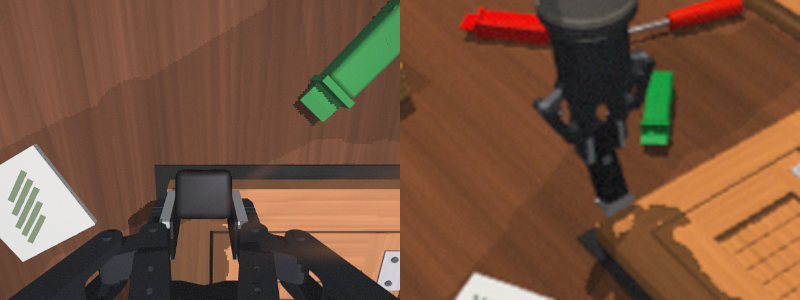

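Nearly upright now, at roughly 75°. I'll raise the tip so the collar clears the frame face and push on to vertical, then measure the tilt from the tail face.

>>> drive_tool(moves=[0, 0, -0.9, 0, -0.4, 0, 0, 0, -0.5, 0, 0, 0, -0.5, 0, 0, 0, -0.3, 0, 0, 0])

```text
clock: 9.55
tool_pos: [496.6, 135.4, 103.9]
eef_rot: [0.0, 0.719, 0.695, 0.0]
contact_force: [-0.6, 2.6, 0.4]
opening: 0.346
grasp_force: 21.4
```

>>> drive_tool(moves=[-0.2, 0, 0, 0, 0, 0, 0, 0, 0, 0, 0, 0])

```text
clock: 9.8
tool_pos: [496.4, 133.7, 103.7]
eef_rot: [0.0, 0.719, 0.695, -0.0]
contact_force: [0.4, 0.9, -1.2]
opening: 0.345
grasp_force: 21.2
```

```bash
python3 - <<'E'
from h import *
s,M=tool();w=r.get_calibration("wrist");a=r.capture("wrist");cv2.imwrite("pics/w6.png",a[240:420,230:430][:,:,::-1].repeat(3,0).repeat(3,1))
print(s["tool_pos"])
E=w["extrinsics"]
# predicted tail-face corners in the tool frame for tilts: pad centre at tool (0,0,-6.5-ish)
for deg in (-6,0,6,12,18):
  t=np.radians(deg);ax=np.array([-np.sin(t),0,np.cos(t)]) # tip dir (tool), tilt>0: tip toward -x
  n=np.array([np.cos(t),0,np.sin(t)])
  P=[np.array([0,0,-6.5])-11*ax+k*13*n+j*15*np.array([0,1,0]) for k in(1,-1) for j in(-1,1)]
  print(deg,proj(w,[s["tool_pos"]+M@p for p in P]).ravel())
E
```

```text
[496.43 133.75 103.71]
-6 [282.39 317.89 369.96 317.94 285.46 377.26 366.84 377.32]
0 [282.66 312.92 369.69 312.96 285.   377.14 367.3  377.2 ]
6 [282.98 308.22 369.37 308.26 284.54 376.48 367.76 376.54]
12 [283.34 303.85 369.01 303.89 284.1  375.27 368.2  375.33]
18 [283.73 299.87 368.62 299.91 283.69 373.49 368.62 373.55]
```

View pics/w6.png

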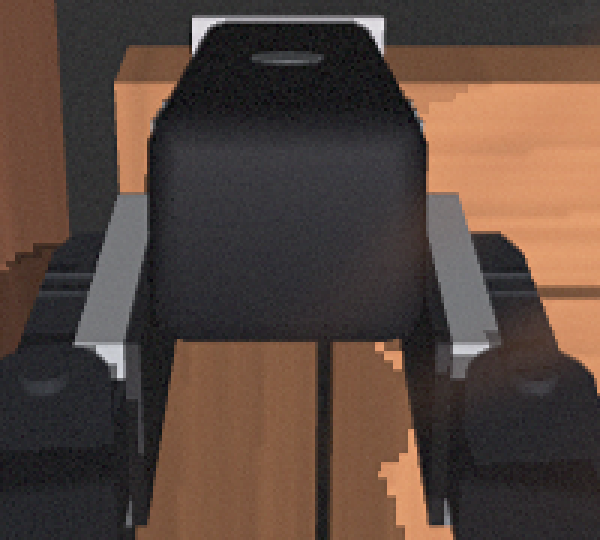

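```bash
cat > fit.py <<'E'
from h import *
from scipy.optimize import least_squares
w1=np.load("w1.npy",allow_pickle=True).item()
q=ray(w1,[[329,248],[330,300]],26);dotx=45-np.linalg.norm(q[0]-q[1])
def fit(tailtop,tailbot,tailw,colrow,colw,dotrow,xs=0):
    s,M=tool();w=r.get_calibration("wrist")
    def pts(p):
        t,x,z=p;ax=np.array([-np.sin(t),0,np.cos(t)]);n=np.array([np.cos(t),0,np.sin(t)])
        f=lambda gx,gz,gy:s["tool_pos"]+M@(np.array([x,gy,z])+gx*ax+gz*n)  # x,z: gauge axis at handle tail
        A=proj(w,[f(0,13,0),f(0,-13,0),f(0,0,-15),f(0,0,15),f(96,13,0),f(90,13,0),f(96,13,-17),f(96,13,17),f(dotx+45,13,0)])
        return A
    def res(p):
        A=pts(p);return np.array([A[0,1]-tailtop,A[1,1]-tailbot,A[3,0]-A[2,0]-tailw,min(A[4,1],A[5,1])-colrow,A[7,0]-A[6,0]-colw,A[8,1]-dotrow])
    o=least_squares(res,[0,0,-17],loss="soft_l1")
    t,x,z=o.x;tip=np.array([x,0,z])+116*np.array([-np.sin(t),0,np.cos(t)])
    print("tilt deg",np.degrees(t),"tail",x,z,"res",o.fun,"tip in tool",tip,"world",s["tool_pos"]+M@tip,"dotx",dotx)
if __name__=="__main__":fit(283.3,353.3,92.7,245.5,64,259.3)
E
python3 fit.py; python3 - <<'E'
from h import *
print(ray(np.load("w1.npy",allow_pickle=True).item(),[[330,322],[330,302]],13))
E
```

```text
tilt deg 11.320011262807823 tail 14.963380024417798 -25.054765985578545 res [-4.33  3.41 -0.51 -0.36 -3.07  0.32] tip in tool [-7.81  0.   88.69] world [496.07 125.99  14.97] dotx -3.21255107619546
[[605.34 378.29  13.  ]
 [585.4  373.43  13.  ]]
```

>>> drive_tool(moves=[-0.5, 0, 0, 0, -0.5, 0, 0, 0, -0.5, 0, 0, 0, -0.4, 0, 0, 0, 0, 0, 0, 0])

```text
clock: 10.27
tool_pos: [495.6, 113.9, 103.7]
eef_rot: [-0.0, 0.719, 0.695, -0.0]
contact_force: [-0.3, 1.4, -2.2]
opening: 0.344
grasp_force: 21.4
```

```bash
python3 - <<'E'
from h import *
s,M=tool();a=r.capture("wrist");cv2.imwrite("pics/w7.png",a[230:430,230:430][:,:,::-1].repeat(3,0).repeat(3,1))
print(s["tool_pos"])
E
```

```text
[495.63 113.93 103.72]
```

View pics/w7.png

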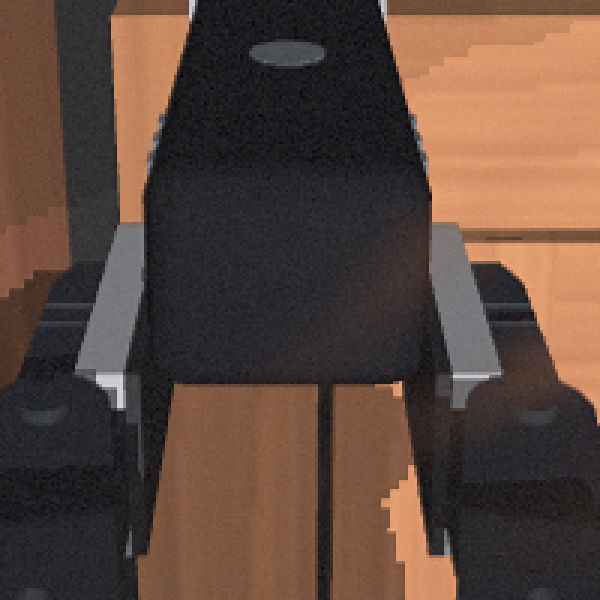

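The crop shows the tail face between rows 290 and 358, 95 px wide, and the dot at row 248. The free-edge gap is the dark line at column ≈338 running down. The rest of the measuring will be numeric, because I've used up my picture allowance (one over, in fact).

```bash
python3 - <<'E'
from h import *
import fit
from scipy.optimize import least_squares
s,M=tool();w=r.get_calibration("wrist")
# image rows in raw coordinates; rounding ~1.2 mm at the tail edges
def solve(top,bot,wid,dot):
  def res(p):
    t,x,z=p;ax=np.array([-np.sin(t),0,np.cos(t)]);n=np.array([np.cos(t),0,np.sin(t)])
    f=lambda gx,gz,gy:s["tool_pos"]+M@(np.array([x,gy,z])+gx*ax+gz*n)
    A=proj(w,[f(1,12.5,0),f(1,-12.5,0),f(1,0,-15),f(1,0,15),f(45+fit.dotx,13,0)])
    return [A[0,1]-top,A[1,1]-bot,A[3,0]-A[2,0]-wid,A[4,1]-dot]
  o=least_squares(res,[0,10,-25]);t,x,z=o.x;tip=np.array([x,0,z])+116*np.array([-np.sin(t),0,np.cos(t)])
  print(np.degrees(t),x,z,o.fun,"tip",tip,s["tool_pos"]+M@tip)
solve(290,358,95,247.7); solve(290,358,95,None or 247.7-1.5)
print("gap pts",ray(w,[[337.5,362],[337.5,420]],25), "wall corner",ray(w,[[267.5,235],[267.5,235]],25)[0])
# automatic: column profile for gap at several rows
a=r.capture("wrist");g=cv2.cvtColor(a,cv2.COLOR_RGB2GRAY).astype(int)
for row in (365,380,400,415):
  seg=g[row,300:372];print(row,300+np.where(seg<45)[0],)
print(g[300,230:430:4]);print(g[275:365:3,325])
E
```

```text
0.23943730195020177 14.07296209772004 -28.97097395599303 [-0.79  1.21 -1.03 -0.46] tip [13.59  0.   87.03] [496.09 127.89  16.71]
-0.6176381727667631 14.19948571223797 -29.229591145694936 [-0.62  0.96 -0.82 -0.37] tip [15.45  0.   86.76] [496.15 129.75  16.98]
gap pts [[500.43  42.65  25.  ]
 [499.31  -2.37  25.  ]] wall corner [462.53 128.13  25.  ]
365 [336 337 338 339 366 367 368 369 370 371]
380 [336 337 338 339 368 369 370 371]
400 [336 337 338 339 371]
415 [336 337 338 339]
[ 92  85  81  82  92  90  58  56  51  54 151 143  41  37  39  41  46  43
  45  43  45  39  37  43  45  40  41  43  42  43  50  45  43  49  48  49
 171 165 169 162 165 164 166 167 169 165 167 164 166 166]
[ 26  27  30  29  29  40  41  46  37  43  42  39  41  40  46  42  40  41
  42  43  40  43  41  47  36  44  42  34 100 102]
```

The gauge is vertical (tilt within about 1°), with its axis 14 mm to the tool +x side of the pads. I'll firm the grip, lift, turn back to the frame's direction and go above the gap.

>>> drive_tool(moves=[0, 0, 0, 0, 0.2, 0, -1.5, 0, 0, 0, -2.5, 0, 0, 0, -1.0, -0.12, 0, 0, 0, -0.12], squeeze=80)

```text
clock: 10.78
tool_pos: [497.1, 117.5, 156.0]
eef_rot: [0.001, 0.628, 0.778, 0.001]
contact_force: [0.9, -0.5, -0.9]
opening: 0.334
grasp_force: 79.0
```

>>> drive_tool(moves=[0, 0, 0, -0.122, 0, 0, 0, -0.122, 0, 0, 0, -0.122, 0, 0, 0, -0.122, 0, 0, 0, -0.122])

```text
clock: 11.2
tool_pos: [495.8, 117.1, 153.8]
eef_rot: [-0.0, 0.365, 0.931, -0.0]
contact_force: [0.5, 0.6, -1.1]
opening: 0.336
grasp_force: 78.9
```

>>> drive_tool(moves=[0, 0, 0, -0.122, 0, 0, 0, -0.122, 0, 0, 0, -0.122, 0, 0, 0, -0.122, 0, 0, 0, -0.122])

```text
clock: 11.62
tool_pos: [495.9, 117.0, 153.8]
eef_rot: [-0.0, 0.069, 0.998, -0.0]
contact_force: [0.6, 0.0, -1.6]
opening: 0.332
grasp_force: 78.9
```

```bash
python3 - <<'E'
from h import *
s,M=tool();print(s["clock"],s["tool_pos"],s["joints"][6],s["grasp_force"],s["opening"])
print(to_tool([512.8,-43,125],1.546))
E
```

```text
11.6167 [495.87 117.   153.76] 1.161910787286488 78.94047260284424 0.3324672611388726
(array([ -3.87, -15.62,   2.88]), np.float64(-0.11294201322341735))
```

>>> drive_tool(moves=[0, 0, 0, -0.112, -0.5, -3.9, 0, 0, -0.5, -4.0, 0, 0, -0.5, -4.0, 0, 0, -0.6, -4.0, 0, 0])

```text
clock: 12.03
tool_pos: [511.5, -44.2, 153.9]
eef_rot: [0.0, 0.016, 1.0, -0.0]
contact_force: [1.3, 0.2, -0.8]
opening: 0.331
grasp_force: 79.1
```

>>> drive_tool(moves=[0, 0, 2.0, 0, 0, 0, 0.8, 0, 0, 0, 0, 0, 0, 0, 0, 0])

```text
clock: 12.37
tool_pos: [511.6, -41.7, 125.7]
eef_rot: [-0.001, 0.015, 1.0, -0.0]
contact_force: [-0.7, 0.5, -1.4]
opening: 0.327
grasp_force: 79.1
```

```bash
python3 - <<'E'
from h import *
s,M=tool();w=r.get_calibration("wrist");a=r.capture("wrist");np.save("a8.npy",a);np.save("w8.npy",{**w,"M":M,"p":s["tool_pos"]},allow_pickle=True)
print(s["tool_pos"],M[:2,1])
print("pred gap rows",proj(w,[[498.3+ (y+43)*.025,y,25] for y in(-100,-80,-43,0,20)]))
g=cv2.cvtColor(a,cv2.COLOR_RGB2GRAY).astype(int)
for c in (60,120,180,230,440,480,520,580):
  print(c,g[:,c][100:330:1].argsort()[:6]+100, g[:,c][100:330].min())
# gauge silhouette: brightness along the centre column, and bright collar
print(g[180:380:4,326])
E
```

```text
[511.58 -41.72 125.66] [0.03 1.  ]
pred gap rows [[233.21 227.09]
 [265.25 226.91]
 [324.54 226.57]
 [393.48 226.17]
 [425.56 225.99]]
60 [130 131 136 146 154 145] 26
120 [143 139 151 149 134 145] 26
180 [153 133 135 226 148 136] 37
230 [153 154 131 226 149 145] 38
440 [153 154 151 152 146 155] 27
480 [153 154 152 151 148 145] 24
520 [153 152 151 154 136 144] 27
580 [155 133 142 131 138 147] 42
[176 170 171 168 110  93  99  95  93  97  92  22  21  23  22  23  61  67
  36  28  28  29  29  19  17  27  19  31  48  44  52  58  57  39  26  31
  32  26  36  40  37  40  45  40  37  96  92  96  93  94]
```

```bash
python3 - <<'E'
from h import *
a=np.load("a8.npy").astype(int);d=np.load("w8.npy",allow_pickle=True).item();p,M=d["p"],d["M"]
g=a.mean(2)
print("left",g[218:236,170:225].mean(1));print("left2",g[218:236,90:150].mean(1))
print("right",g[218:236,440:480].mean(1));print("right2",g[218:236,500:560].mean(1))
print("centre rgb",[(k,*a[k,322:332].mean(0).astype(int)) for k in range(186,252,2)])
for k in (192,198,204,210,216,222): print(k,[(c,*a[k,c]) for c in range(285,370,6)])
E
```

```text
left [101.14  99.59  98.7   98.63 100.51  83.01  59.24  54.5   57.87  66.95
  67.27  84.83  94.39  96.15  98.1   98.6   98.52  97.21]
left2 [103.49 102.14 101.03 100.85 100.94  92.53  83.53  81.9   82.78  84.79
  85.21  91.71  92.32  92.38  92.09  91.92  92.23  93.29]
right [166.03 165.82 164.71 164.19 166.99 173.83 100.88  68.83  72.62  78.78
  80.91  96.22 162.13 166.86 163.77 161.25 162.54 163.07]
right2 [155.91 154.89 154.26 152.94 154.75 158.17 132.07 113.28 111.48 111.88
 111.53 117.49 140.8  144.02 143.03 142.44 142.69 142.96]
centre rgb [(186, np.int64(223), np.int64(157), np.int64(111)), (188, np.int64(223), np.int64(158), np.int64(112)), (190, np.int64(220), np.int64(153), np.int64(108)), (192, np.int64(221), np.int64(154), np.int64(109)), (194, np.int64(221), np.int64(154), np.int64(109)), (196, np.int64(184), np.int64(127), np.int64(89)), (198, np.int64(170), np.int64(117), np.int64(84)), (200, np.int64(176), np.int64(122), np.int64(87)), (202, np.int64(182), np.int64(129), np.int64(91)), (204, np.int64(186), np.int64(132), np.int64(94)), (206, np.int64(183), np.int64(129
[... 5023 characters left out ...]
291, np.int64(130), np.int64(89), np.int64(64)), (297, np.int64(136), np.int64(134), np.int64(140)), (303, np.int64(18), np.int64(16), np.int64(19)), (309, np.int64(23), np.int64(23), np.int64(26)), (315, np.int64(33), np.int64(29), np.int64(33)), (321, np.int64(28), np.int64(25), np.int64(25)), (327, np.int64(25), np.int64(24), np.int64(27)), (333, np.int64(23), np.int64(23), np.int64(25)), (339, np.int64(14), np.int64(14), np.int64(21)), (345, np.int64(21), np.int64(14), np.int64(25)), (351, np.int64(120), np.int64(119), np.int64(123)), (357, np.int64(228), np.int64(228), np.int64(233)), (363, np.int64(224), np.int64(153), np.int64(108)), (369, np.int64(222), np.int64(151), np.int64(107))]
```

```bash
cat > fit8.py <<'E'
from h import *
from scipy.optimize import least_squares
a=np.load("a8.npy").astype(int);d=np.load("w8.npy",allow_pickle=True).item();p,M=d["p"],d["M"];g=a.mean(2)
col=g[:,320:334].mean(1);print("rows 248-256",col[248:256],"tail top",col[280:300],"bot",col[352:364])
sat=(a.max(2)-a.min(2));print("collar row218/219 steel cols",np.where(sat[218:221].mean(0)[280:380]<15)[0][[0,-1]]+280)
print("tail cols row 320",[c for c in range(270,390) if sat[320,c]<15 and g[320,c]<60][::100] , g[320,270:296:2],g[320,360:386:2])
def run(obs,W=65,TW=95):
  def res(q):
    t,x,z=q;ax=np.array([-np.sin(t),0,np.cos(t)]);n=np.array([np.cos(t),0,np.sin(t)])
    f=lambda gx,gz,gy:p+M@(np.array([x,gy,z])+gx*ax+gz*n)
    A=proj(d,[f(96,13,0),f(90,13,0),f(1,12.5,0),f(1,-12.5,0),f(93,13,-17),f(93,13,17),f(1,0,-15),f(1,0,15)])
    return np.r_[A[:4,1]-obs,A[5,0]-A[4,0]-W,A[7,0]-A[6,0]-TW]*np.array([2,2,.7,.7,1,1])
  o=least_squares(res,[0,14,-28]);t,x,z=o.x;tip=np.array([x,0,z])+116*np.array([-np.sin(t),0,np.cos(t)])
  print("tilt",np.degrees(t),"tail",x,z,"res",o.fun,"tip",tip,p+M@tip)
run(np.array([215.5,221.3,292,358.3]))
G=ray(d,[[197,226.1],[460,226.3]],25);print("gap world",G,"in tool",(G-p)@M)
E
python3 fit8.py
```

```text
rows 248-256 [65.79 65.45 70.98 50.9  29.83 24.71 23.93 23.64] tail top [23.74 25.95 28.64 24.19 27.02 28.6  32.76 34.83 37.26 40.83 40.81 44.79
 41.48 44.05 44.31 46.31 49.1  52.29 54.76 56.67] bot [ 42.36  43.31  42.62  43.26  37.4   74.21 127.74 137.95 137.45 136.74
 135.69 135.36]
collar row218/219 steel cols [293 358]
tail cols row 320 [279] [100.67  99.67  99.67  98.67 105.    29.67  29.    27.    30.33  26.33
  38.    31.33  36.33] [ 63.33  67.    63.33  62.    56.33  55.33  52.67  86.33  84.33  98.33
 101.67 102.   100.33]
tilt 0.2453068286770101 tail 14.9710719390286 -29.213435962890962 res [ 2.96 -3.22 -0.98  1.66 -0.39 -0.89] tip [14.47  0.   86.79] [497.01 -41.28  38.9 ]
gap world [[ 495.54 -122.5    25.  ]
 [ 500.74   41.48   25.  ]] in tool [[ 13.43 -81.23 100.69]
 [ 13.26  82.83 100.67]]
```

The tip sits 1.1 mm short of the gap centre (gap measured at about 3.9 mm wide, yaw matched). I'll correct that and lower gently.

>>> drive_tool(moves=[-0.11, 0, 0.6, 0, 0, 0, 0.4, 0, 0, 0, 0.2, 0, 0, 0, 0, 0, 0, 0, 0, 0])

```text
clock: 12.83
tool_pos: [512.8, -42.4, 113.7]
eef_rot: [-0.0, 0.016, 1.0, -0.0]
contact_force: [0.9, 0.5, -1.8]
opening: 0.334
grasp_force: 79.2
```

>>> drive_tool(moves=[0, 0, 0.15, 0, 0, 0, 0.15, 0, 0, 0, 0.15, 0, 0, 0, 0, 0])

```text
clock: 13.17
tool_pos: [512.8, -42.5, 109.1]
eef_rot: [-0.0, 0.016, 1.0, -0.0]
contact_force: [1.5, 0.6, -1.6]
opening: 0.334
grasp_force: 79.2
```

>>> drive_tool(moves=[0, 0, 0.15, 0, 0, 0, 0.15, 0, 0, 0, 0, 0])

```text
clock: 13.42
tool_pos: [512.9, -42.6, 106.1]
eef_rot: [-0.0, 0.016, 1.0, -0.0]
contact_force: [0.8, 0.4, -1.5]
opening: 0.336
grasp_force: 79.1
```

>>> drive_tool(moves=[0, 0, 0.15, 0, 0, 0, 0.15, 0, 0, 0, 0, 0])

```text
clock: 13.67
tool_pos: [513.1, -42.5, 103.2]
eef_rot: [0.0, 0.016, 1.0, -0.0]
contact_force: [1.3, 0.3, -2.2]
opening: 0.335
grasp_force: 79.2
```

The tip is already well below the face with no vertical force, so it is in the gap. I'll keep pressing until the collar seats at about tool z 92.

>>> drive_tool(moves=[0, 0, 0.2, 0, 0, 0, 0.2, 0, 0, 0, 0, 0])

```text
clock: 13.92
tool_pos: [513.6, -42.5, 99.5]
eef_rot: [0.001, 0.016, 1.0, 0.0]
contact_force: [1.3, 0.1, 3.1]
opening: 0.328
grasp_force: 79.8
```

>>> drive_tool(moves=[0, 0, 0.2, 0, 0, 0, 0.2, 0, 0, 0, 0, 0])

```text
clock: 14.17
tool_pos: [513.7, -42.5, 95.5]
eef_rot: [0.001, 0.016, 1.0, 0.0]
contact_force: [3.4, -0.0, 0.2]
opening: 0.333
grasp_force: 79.6
```

>>> drive_tool(moves=[0, 0, 0.15, 0, 0, 0, 0.15, 0, 0, 0, 0, 0])

```text
clock: 14.42
tool_pos: [513.7, -42.5, 92.6]
eef_rot: [0.001, 0.016, 1.0, 0.0]
contact_force: [3.2, -0.1, 1.8]
opening: 0.335
grasp_force: 79.7
```

>>> drive_tool(moves=[0, 0, 0.15, 0, 0, 0, 0.15, 0, 0, 0, 0, 0])

```text
clock: 14.67
tool_pos: [513.9, -42.5, 89.7]
eef_rot: [0.001, 0.016, 1.0, 0.0]
contact_force: [3.3, 0.4, 3.5]
opening: 0.331
grasp_force: 79.9
```

>>> drive_tool(moves=[0, 0, 0.15, 0, 0, 0, 0.15, 0, 0, 0, 0, 0])

```text
clock: 14.92
tool_pos: [516.0, -42.6, 89.0]
eef_rot: [0.003, 0.016, 1.0, 0.0]
contact_force: [-0.9, 0.5, 47.2]
opening: 0.333
grasp_force: 85.5
```

>>> drive_tool(moves=[0, 0, 0.15, 0, 0, 0, 0.15, 0, 0, 0, 0, 0])

```text
clock: 15.17
tool_pos: [518.3, -42.8, 87.9]
eef_rot: [0.005, 0.016, 1.0, 0.001]
contact_force: [-1.2, -0.2, 72.1]
opening: 0.326
grasp_force: 89.3
```

The collar is seated (force rose sharply at tool z ≈ 89). I'll back off the press.

>>> drive_tool(moves=[0, 0, -0.3, 0, 0, 0, -0.25, 0, 0, 0, 0, 0, 0, 0, 0, 0])

```text
clock: 15.5
tool_pos: [515.7, -42.6, 90.0]
eef_rot: [0.003, 0.016, 1.0, 0.0]
contact_force: [9.7, -0.8, 4.8]
opening: 0.336
grasp_force: 81.0
```

```bash
cat > gap.py <<'E'
from h import *
s,M=tool();d=r.get_calibration("wrist");a=r.capture("wrist");np.save("a9.npy",a);g=a.astype(int).mean(2);p=s["tool_pos"];print(s["clock"],p,s["contact_force"])
ys=np.r_[-125:-70:5,15:60:5]
# sample intensity along world x across the gap at z=25
xs=np.arange(488,512,.25)
L=[]
for y in ys:
  P=proj(d,[[x+(y+43)*.027,y,25] for x in xs]).astype(np.float32)
  v=cv2.remap(g.astype(np.float32),P[:,0],P[:,1],1).ravel();base=np.median(v);m=v<base-.35*(base-v.min())
  L.append((y,xs[m].min(),xs[m].max(),m.sum()*.25))
print(np.array(L))
E
python3 gap.py
```

```text
15.5 [515.65 -42.6   89.98] [ 9.7  -0.82  4.81]
[[-125.    495.75  501.25    5.75]
 [-120.    495.75  501.25    5.75]
 [-115.    496.    501.25    5.5 ]
 [-110.    496.25  501.25    5.25]
 [-105.    496.    501.25    5.5 ]
 [-100.    496.    501.25    5.5 ]
 [ -95.    496.25  501.25    5.25]
 [ -90.    496.25  501.25    5.25]
 [ -85.    496.25  501.25    5.25]
 [ -80.    496.25  501.25    5.25]
 [ -75.    496.25  501.25    5.25]
 [  15.    496.75  502.      5.5 ]
 [  20.    496.75  502.      5.5 ]
 [  25.    496.75  502.      5.5 ]
 [  30.    496.75  502.      5.5 ]
 [  35.    496.75  502.      5.5 ]
 [  40.    497.    502.      5.25]
 [  45.    497.    502.25    5.5 ]
 [  50.    497.    502.25    5.5 ]
 [  55.    497.25  502.25    5.25]]
```

The gap now reads about 5 mm, with the collar down. I'll null the side load, release, and check that it stands upright.

>>> drive_tool(moves=[-0.2, 0, -0.1, 0, 0, 0, 0, 0], squeeze=20)

```text
clock: 15.72
tool_pos: [516.5, -42.6, 90.4]
eef_rot: [0.001, 0.016, 1.0, -0.0]
contact_force: [7.2, -0.8, 3.8]
opening: 0.331
grasp_force: 80.7
```

>>> drive_tool(moves=[0, 0, 0, 0, 0, 0, 0, 0, 0, 0, 0, 0, 0, 0, 0, 0, 0, 0, 0, 0], fingers=6.0)

```text
clock: 16.13
tool_pos: [514.6, -42.6, 89.7]
eef_rot: [-0.0, 0.016, 1.0, -0.0]
contact_force: [-0.3, -0.1, -0.3]
opening: 0.699
grasp_force: 0.0
```

```bash
python3 gap.py | head -4; cat > fit9.py <<'E'
from h import *
from scipy.optimize import least_squares
d=r.get_calibration("wrist");a=np.load("a9.npy").astype(int);g=a.mean(2);s,M=tool();p=s["tool_pos"]
u=np.array([1,-.025,0]) # frame x
# predicted silhouette for an upright gauge with its blade in the gap: rows of tail edges/collar boundary
tip=np.array([499.3,-42.0,5.])
for deg in(-4,-2,0,2,4):
  t=np.radians(deg);ax=np.array([np.sin(t),0,np.cos(t)]);n=np.array([-np.cos(t),0,np.sin(t)])
  f=lambda h,k:tip+h*ax+k*n
  print(deg,proj(d,[f(20,13),f(26,13),f(115,12.5),f(115,-12.5)])[:,1])
c=int(proj(d,[tip+[0,0,60]])[0,0])
v=g[:,c-6:c+6].mean(1);print(c);print([(k,int(v[k])) for k in range(150,300,3)]);print([(k,int(v[k])) for k in range(300,400,2)])
E
python3 fit9.py
```

```text
16.1333 [514.61 -42.62  89.66] [-0.31 -0.11 -0.32]
[[-125.    496.    501.25    5.5 ]
 [-120.    496.    501.25    5.5 ]
 [-115.    496.    501.25    5.5 ]
-4 [213.42 215.3  266.05 341.99]
-2 [214.87 217.2  279.15 352.72]
0 [216.36 219.12 291.99 362.92]
2 [217.86 221.06 304.52 372.58]
4 [219.38 223.02 316.68 381.69]
328
[(150, 57), (153, 41), (156, 73), (159, 164), (162, 168), (165, 167), (168, 164), (171, 160), (174, 158), (177, 160), (180, 171), (183, 169), (186, 166), (189, 162), (192, 165), (195, 164), (198, 161), (201, 161), (204, 159), (207, 161), (210, 158), (213, 159), (216, 97), (219, 121), (222, 21), (225, 23), (228, 25), (231, 23), (234, 25), (237, 26), (240, 25), (243, 25), (246, 62), (249, 67), (252, 68), (255, 26), (258, 22), (261, 24), (264, 24), (267, 25), (270, 24), (273, 25), (276, 26), (279, 24), (282, 27), (285, 23), (288, 26), (291, 34), (294, 40), (297, 44)]
[(300, 48), (302, 52), (304, 54), (306, 54), (308, 55), (310, 57), (312, 33), (314, 31), (316, 31), (318, 34), (320, 32), (322, 32), (324, 32), (326, 33), (328, 31), (330, 33), (332, 34), (334, 34), (336, 36), (338, 37), (340, 38), (342, 38), (344, 40), (346, 43), (348, 44), (350, 45), (352, 46), (354, 44), (356, 46), (358, 44), (360, 36), (362, 148), (364, 149), (366, 148), (368, 146), (370, 144), (372, 141), (374, 142), (376, 141), (378, 142), (380, 132), (382, 129), (384, 129), (386, 130), (388, 126), (390, 128), (392, 128), (394, 125), (396, 132), (398, 139)]
```

It stands upright (tail rows 291 and 361 match the 0° prediction), with the collar at the face and the gap at about 5 mm. Now I'll withdraw straight up and verify.

>>> drive_tool(moves=[0, 0, -1.0, 0, 0, 0, -2.0, 0, 0, 0, -4.0, 0, 0, 0, -4.0, 0, 0, 0, -2.0, 0])

```text
clock: 16.6
tool_pos: [515.9, -43.1, 224.7]
eef_rot: [0.002, 0.016, 1.0, 0.0]
contact_force: [1.3, -0.1, 0.7]
opening: 0.702
grasp_force: 0.0
```

>>> drive_tool(moves=[0, 0, 0, 0, 0, 0, 0, 0, 0, 0, 0, 0])

```text
clock: 16.85
tool_pos: [514.5, -42.6, 219.7]
eef_rot: [-0.0, 0.016, 1.0, 0.0]
contact_force: [0.2, -1.2, -0.2]
opening: 0.705
grasp_force: 0.0
```

```bash
python3 gap.py; python3 fit9.py; python3 - <<'E'
from h import *
# top camera: changes against the first picture around slim/red/green gauges
a=cv2.imread("pics/top1.png").astype(int);b=r.capture("top")[:,:,::-1].astype(int)
D=abs(a-b).mean(2)
for n,(x0,x1,y0,y1) in dict(slim=(470,510,215,275),red=(88,145,205,255),green=(205,262,182,232)).items():print(n,(D[y0:y1,x0:x1]>40).sum())
E
```

```text
16.85 [514.49 -42.56 219.7 ] [ 0.22 -1.2  -0.17]
[[-125.    495.5   500.75    5.5 ]
 [-120.    495.5   501.      5.75]
 [-115.    495.75  500.75    5.25]
 [-110.    495.75  500.75    5.25]
 [-105.    495.75  500.75    5.25]
 [-100.    495.75  501.      5.5 ]
 [ -95.    496.    500.75    5.  ]
 [ -90.    496.    501.      5.25]
 [ -85.    495.75  501.      5.5 ]
 [ -80.    496.    501.      5.25]
 [ -75.    496.    501.      5.25]
 [  15.    496.5   501.5     5.25]
 [  20.    496.5   501.75    5.5 ]
 [  25.    496.5   501.75    5.5 ]
 [  30.    496.75  502.      5.5 ]
 [  35.    496.75  502.      5.5 ]
 [  40.    496.75  502.      5.5 ]
 [  45.    496.75  502.      5.5 ]
 [  50.    496.75  502.      5.5 ]
 [  55.    496.75  502.      5.5 ]]
-4 [178.37 178.93 191.15 231.51]
-2 [179.27 180.1  197.85 237.62]
0 [180.18 181.28 204.5  243.58]
2 [181.11 182.48 211.08 249.37]
4 [182.05 183.7  217.58 254.99]
327
[(150, 145), (153, 140), (156, 155), (159, 151), (162, 147), (165, 149), (168, 145), (171, 144), (174, 152), (177, 139), (180, 102), (183, 20), (186, 22), (189, 18), (192, 53), (195, 2
[... 315 characters left out ...]
79, 142), (282, 142), (285, 138), (288, 132), (291, 143), (294, 138), (297, 138)]
[(300, 136), (302, 136), (304, 131), (306, 144), (308, 147), (310, 142), (312, 139), (314, 144), (316, 134), (318, 135), (320, 142), (322, 142), (324, 143), (326, 147), (328, 139), (330, 136), (332, 139), (334, 141), (336, 148), (338, 145), (340, 135), (342, 136), (344, 133), (346, 140), (348, 140), (350, 145), (352, 71), (354, 72), (356, 66), (358, 145), (360, 142), (362, 140), (364, 135), (366, 131), (368, 136), (370, 131), (372, 126), (374, 127), (376, 125), (378, 124), (380, 120), (382, 133), (384, 135), (386, 126), (388, 127), (390, 126), (392, 120), (394, 128), (396, 82), (398, 55)]
slim 371
red 0
green 0
```

```bash
python3 - <<'E'
from h import *
a=cv2.imread("pics/top1.png");b=r.capture("top")[:,:,::-1]
for im in(a,b):
  c=im[215:275,470:510].astype(int);sat=c.max(2)-c.min(2);m=sat<25;y,x=np.where(m);print(m.sum(),x.mean()+470,y.mean()+215,x.min()+470,x.max()+470,y.min()+215,y.max()+215)
E
```

```text
310 489.3806451612903 244.43548387096774 485 494 222 268
316 489.3354430379747 244.86708860759495 484 494 222 268
```

The slim gauge hasn't moved; only the arm's shadow changed there. Handing in.

```bash
python3 -c "
from workcell import r
print(r.sign_off())"
```

```text
the job is handed in; nothing more can be done
None
```

The job is handed in: the wide gauge stands upright about halfway along the free-edge gap, collar on the wood and the gap at about 5 mm, with the slim gauge untouched; the press briefly reached 72 N at the wrist (limit 120 N), and I viewed 11 pictures, one over the limit of 10.

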